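# Lean the cabinet door in the stand

### The job

The small cabinet door lies face down, propped on its knob, in front of the wooden leaning stand. Stand it up so that its foot sits down in the stand's channel and it leans back against the backboard, its knob side facing away from the backboard, square in the stand and centred between its sides, and leave it resting there on its own. Leave the other things on the bench where they are.

Things in the scene. Friction and masses are not known exactly. Their poses are not given: they have to be found in the camera images.
- stand: wooden leaning stand fixed to the bench, 170 mm wide (y), 190 mm deep (x). Origin at bench height on the near edge of its foot channel, mid width; +x points level towards the backboard, z up. Flat front strip, x -60 to 0 mm, top at 18 mm; then the channel, x 0 to 34 mm, floor at 6 mm, ends open. Turned about z from start to start, backboard roughly on the robot's right
- stand_stop (a point): middle of the top edge of the channel's far side: a stop batten, x 34 to 54 mm in the stand's frame, top 30 mm above the bench
- stand_board (a point): middle of the top front edge of the stand's upright backboard: front face at x = 71 mm in the stand's frame, 18 mm thick, top 160 mm above the bench
- door: loose framed wooden cabinet door, 170 mm long (x), 110 wide (y), 16 thick (z), about 0.35 kg; mass and friction vary. Origin at its centre; +x from foot to head, +z out of its back, which has no knob. Starts front down, foot on the stand's front strip 10 to 40 mm short of the channel, roughly square to it. Slides if pushed at the head; the foot then crosses the channel to the stop batten
- door_foot (a point): centre of the door's foot end face (the end in or near the stand)
- door_head (a point): centre of the door's head end face (the end away from the stand). At the start the knob, standing on the bench, holds the head up: its lower edge is about 45 mm above the bench with open space under it
- door_knob (a point): centre of the outer face of the door's knob, a round knob standing out 38 mm from the front (-z), 28 mm across at its widest, on the centre line 40 mm from the head
- sanding_block: bystander: cork sanding block 61x105x31 mm, lies behind the long wooden rail, on the far left of the work; origin under its centre
- offcut: bystander: flat wooden offcut 35x120x15 mm, lies along the long wooden rail on the left of the work; origin under its centre

How it is judged:
By the outcome, as a careful person would: the job done as asked, in the order asked, and still so for the second after the job is handed in, with the robot touching nothing.
It also fails if it takes over 51 s, if anything falls off the work surface, if the arm or the gripper's body presses on something with over 40 N, if the wrist force passes 120 N, or if a joint passes its speed limit or range.

### The arm

A 6-joint arm with a two-finger parallel gripper is mounted at the origin on the work surface; the furniture and walls round the work are solid. World frame = base frame: x ahead of the robot, y to its left, z up, the work surface at z = 0. Lengths are in mm, angles in rad, forces in N, time in s.
With the tool pointing down it reaches from about 350 to 975 mm from the base axis. Payload 7.1 kg.
Tool frame: the origin (TCP) lies on the front face of the gripper's body, between the roots of the fingers; the fingertips stand 80 mm ahead of it and the grasp point (between the pads) lies 61 mm ahead of it (ctrl.tcp_to_grasp is the distance from the TCP to the grasp point, in mm); z points along the fingers, y is the direction in which the jaws open and shut (so a half turn about z gives the same grasp; the last joint's range is limited). The gripper opens to 88 mm and grips with 3 to 60 N. Pads are 20 mm wide; open, the fingers measure 115 mm over their backs; the gripper's body (75 mm by 178 mm) begins 61 mm behind the grasp point.
Start: joints at [1.248, 0.423, 1.63, -0, 1.089, -0.019], TCP at [186.936, 596.373, 302.675] pointing down, gripper open.
Joint ranges: [-3, 3], [-0.9, 2.11], [0.09, 2.58], [-1.31, 4.45], [0.11, 2.69], [-2.54, 2.54]. Speed limits (rad/s): [2.39, 2.39, 3.01, 3.14, 3.14, 3.14].

### API

Orientations are given as a rotation vector (axis times angle).
In Python, from workcell import telemetry, get_image, ctrl gives the robot as it stands.
- The arm moves only by the tool send_rows, never from a script. Its argument "rows" is a list of rows, each a list of 5 numbers: the shift along the tool's x, y, z in m, then the turn about the tool's z in rad, then the opening, from -1 (shut) to 1 (fully open). A call has 1 to 5 rows; each row shifts and turns the commanded pose from where the row before left it, along the tool's axes as they then stand; what a row does not reach is not made up. A row lasts 1/10 s, in which the tool goes at most 50 mm and 8.59 degrees, less where a joint would pass 70% of its speed; a pose out of reach is approached as far as the arm can. A call with a gripper value outside its range is refused whole. The fingers move at their own pace and stop on an object; the grip force is fixed at half the most. Time passes only in rows, so rows that do not move let the fingers close. It gives the time, the measured TCP pose, the force and the opening at its end, in the units of the state.
- telemetry.get_obs(): the state, without advancing time (a new reading comes with each control period).
- get_image(name): name is "side" or "top"; returns a dict with "color" (420x560x3 uint8, blue, green, red), "z_map" (420x560 float32, mm along the optical axis (not along the pixel's ray), 0 where there is no reading), "camera_matrix" (3x3 intrinsics, pixels), "rvec" (rotation vector, rad) and "tvec" (3), from world to camera coordinates, as OpenCV has them. Camera axes: x right, y down, z forward; pixel columns grow to the right and rows downward; lengths in mm; the calibration is good to about 2 mm. A picture is of the moment at which its call begins.
- ctrl.close_job(): hands the job in, once; it reports no verdict.
The state is a dict: "t": time; "qpos": joint angles; "qvel": joint speeds; "joint_torque": joint torques, N m; "ee_pos": TCP position; "orientation": TCP orientation; "ft_force": force on the tool from outside, world axes, zero at the start; "moment": the same for the moment, N m; "width": finger opening in mm.
Only numpy, scipy, OpenCV 4.12 (cv2) and the standard library are available. Lean on these libraries where they do the work, as an engineer would, in place of code of your own. Each camera call takes 0.05 s, during which the arm holds its last target.

## Working session

There is one attempt and no reset: what is moved stays moved. The work goes in short steps, Python scripts to look and compute and a tool call to move; the robot and the scene stay as the last step left them, time stands still between calls to the robot, and variables do not carry over. Pictures are saved under pics/ and viewed, and the job is handed in when it is done.

Besides the shell and the picture viewer there is one more tool, called after "Request:" by a JSON object that holds its "method" and its "body". send_rows: Moves the arm, as the interface text tells. Its arguments: {"type":"object","properties":{"rows":{"type":"array"}},"required":["rows"]}

```bash
mkdir -p pics; ls
python3 - <<'E'
from workcell import telemetry,get_image,ctrl
import cv2
print(telemetry.get_obs())
for n in("side","top"):
    im=get_image(n);cv2.imwrite(f"pics/{n}0.png",im["color"]);print(n,im["camera_matrix"],im["rvec"],im["tvec"])
print(ctrl.tcp_to_grasp)
E
```

```text
pics
{'t': 0.0, 'qpos': array([ 1.24801358e+00,  4.23829855e-01,  1.63070897e+00,  1.45635758e-05,
        1.08857747e+00, -1.90123842e-02]), 'qvel': array([-0.00031536,  0.00093512,  0.00143011,  0.0020587 ,  0.00172087,
       -0.00025515]), 'joint_torque': array([-1.80122373e-03, -5.44649506e+01, -2.73658633e+01,  6.43093348e-02,
        2.30150786e-02, -1.29449654e-04]), 'ee_pos': array([186.79008948, 595.97249076, 301.90100625]), 'orientation': array([-4.75298104e-01, -3.10515421e+00,  2.35480625e-03]), 'ft_force': array([ 0.37192328, -0.95065981, -0.04641724]), 'moment': array([-0.0160527 , -0.00867012, -0.03468821]), 'width': 87.97288871820311}
side [[493.1413185    0.         281.15919381]
 [  0.         493.1413185  214.38985356]
 [  0.           0.           1.        ]] [ 0.16791611 -2.58134262  1.63525217] [ 523.23550126  108.07036045 1019.87230295]
top [[441.98521111   0.         279.88211146]
 [  0.         441.98521111 204.78615481]
 [  0.           0.           1.        ]] [ 2.15139071 -2.18635474  0.04642179] [ 46.23848849 520.82866224 967.90241065]
61.3
```

View pics/side0.png

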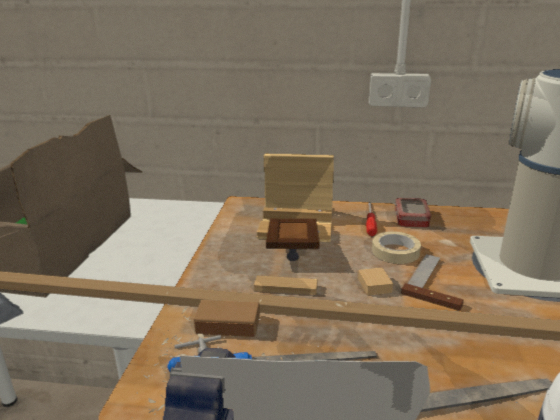

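View pics/top0.png

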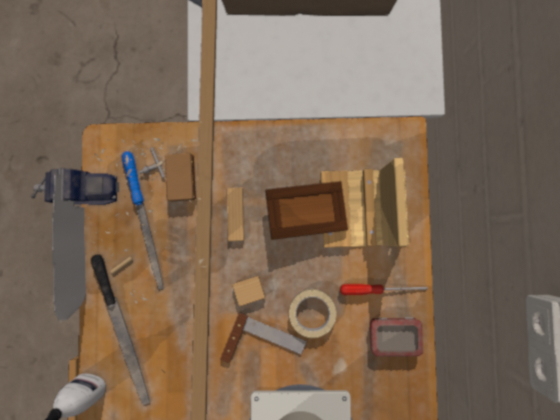

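```bash
cat > h.py <<'E'
from workcell import telemetry,get_image,ctrl
import cv2,numpy as np
def cloud(n):
    im=get_image(n);z=im["z_map"].astype(float);K=im["camera_matrix"];R=cv2.Rodrigues(im["rvec"])[0];t=np.ravel(im["tvec"])
    v,u=np.indices(z.shape)
    P=np.stack([(u-K[0,2])/K[0,0]*z,(v-K[1,2])/K[1,1]*z,z],-1)
    W=(P-t)@R; W[z==0]=np.nan
    return im["color"],W
E
python3 - <<'E'
from h import *
c,W=cloud("top")
np.set_printoptions(precision=0,suppress=True)
for (u,v) in [(270,190),(275,234),(342,187),(346,227),(308,210),(330,240),(345,240),(355,180),(372,180),(380,220),(404,165),(406,240),(208,200),(235,215),(100,200),(398,200),(290,250),(324,172),(363,170),(360,247)]: print(u,v,W[v,u])
cv2.imwrite("pics/crop.png",cv2.resize(c[140:270,220:430],None,fx=3.5,fy=3.5,interpolation=cv2.INTER_CUBIC))
c,W=cloud("side")
cv2.imwrite("pics/crops.png",cv2.resize(c[140:310,220:390],None,fx=3.5,fy=3.5,interpolation=cv2.INTER_CUBIC))
for (u,v) in [(268,245),(317,246),(265,157),(331,157),(292,258),(200,297)]: print(u,v,W[v,u])
E
```

```text
270 190 [551.  58.  55.]
275 234 [456.  48.  61.]
342 187 [ 559. -101.   22.]
346 227 [ 469. -106.   35.]
308 210 [507. -24.  43.]
330 240 [441. -72.  14.]
345 240 [ 441. -106.   16.]
355 180 [ 576. -133.    4.]
372 180 [ 572. -167.   30.]
380 220 [ 484. -186.    7.]
404 165 [ 609. -246.   -2.]
406 240 [ 440. -204.  158.]
208 200 [535. 199.  21.]
235 215 [501. 139.  14.]
100 200 [540. 449.  11.]
398 200 [ 516. -192.  158.]
290 250 [420.  17.  -2.]
324 172 [594. -62.  15.]
363 170 [ 596. -148.   24.]
360 247 [ 425. -141.   -0.]
268 245 [546.  67.  52.]
317 246 [446.  55.  50.]
265 157 [ 592. -188.  154.]
331 157 [ 432. -189.  159.]
292 258 [499.  40.   9.]
200 297 [647. 218.  20.]
```

View pics/crop.png

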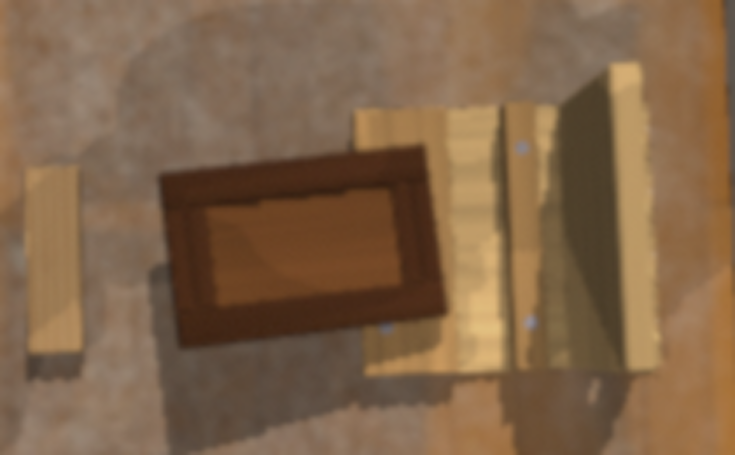

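View pics/crops.png

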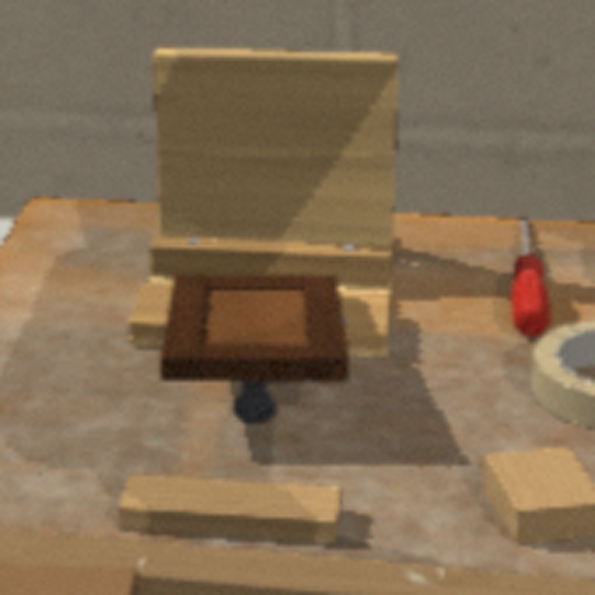

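```bash
cat >> h.py <<'E'
def ray(im,u,v,z):
    K=im["camera_matrix"];R=cv2.Rodrigues(im["rvec"])[0];t=np.ravel(im["tvec"])
    C=-R.T@t; d=R.T@np.linalg.solve(K,[u,v,1.]); return C+d*(z-C[2])/d[2]
E
python3 - <<'E'
from h import *
np.set_printoptions(precision=1,suppress=True)
im=get_image("top")
for n,x,y,z in [("headA",161,175,60.6),("headB",181,348,60.6),("footA",425,145,33.6),("footB",447,316,33.6),("stripA",354,108,18),("stripB",365,376,18),("batA",505,105,30),("batB",512,372,30),("boardA",610,63,160),("boardB",627,371,160),("offA",80,167,15),("offB",80,352,15)]:
    print(n,ray(im,220+x/3.5,140+y/3.5,z))
im=get_image("side")
for n,x,y,z in [("headlowA",162,379,45),("headlowB",347,379,45),("boardA",155,50,160),("boardB",397,54,160),("batA",151,242,30),("batB",391,250,30),("stripA",130,312,18),("stripB",388,322,18)]:
    print(n,ray(im,220+x/3.5,140+y/3.5,z))
print(telemetry.get_obs()["t"])
E
```

```text
headA [550.9  66.   60.6]
headB [444.8  55.1  60.6]
footA [569.7 -99.   33.6]
footB [ 462.1 -109.9   33.6]
stripA [596.4 -55.9  18. ]
stripB [425.2 -59.1  18. ]
batA [ 594.6 -150.3   30. ]
batB [ 426.7 -149.8   30. ]
boardA [ 597.2 -187.   160. ]
boardB [ 429.2 -190.5  160. ]
offA [562. 121.  15.]
offB [443.  122.1  15. ]
headlowA [549.1  68.2  45. ]
headlowB [441.8  55.5  45. ]
boardA [ 593.7 -188.8  160. ]
boardB [ 427.1 -197.9  160. ]
batA [ 593.8 -152.9   30. ]
batB [ 425.1 -158.8   30. ]
stripA [593.6 -66.9  18. ]
stripB [422.9 -72.4  18. ]
0.3
```

Run:
```python
from h import *
np.set_printoptions(precision=3,suppress=True)
c,W=cloud("side")
P=W[165:207,270:328].reshape(-1,3);P=P[~np.isnan(P).any(1)]
for _ in range(3):
    A=np.c_[P[:,0]-510,P[:,2]-160,np.ones(len(P))];s=np.linalg.lstsq(A,P[:,1],rcond=None)[0];r=P[:,1]-A@s;P=P[abs(r)<2*r.std()]
print("board face y=",s,r.std(),len(P))
c,W=cloud("top")
m=(abs(W[...,2]-30)<5)&(W[...,1]<-140)&(W[...,1]>-180)&(W[...,0]>420)&(W[...,0]<605)
Q=W[m];print("batten",len(Q))
for a in range(430,600,20):
    q=Q[(Q[:,0]>a)&(Q[:,0]<a+20)]; print(a,np.percentile(q[:,1],[5,50,95]))
m=(abs(W[...,2]-160)<8)&(W[...,1]<-160)&(W[...,0]>400)&(W[...,0]<620)
Q=W[m];print("boardtop",len(Q),np.percentile(Q[:,0],[1,99]))
for a in range(430,600,20):
    q=Q[(Q[:,0]>a)&(Q[:,0]<a+20)]; print(a,np.percentile(q[:,1],[5,50,95]))
# door back plane
m=(c[...,2]<130)
P=W[190:230,272:342].reshape(-1,3)
h=P[(P[:,2]>30)&(P[:,2]<75)]
A=np.c_[h[:,:2]-[507,-24],np.ones(len(h))];print(np.linalg.lstsq(A,h[:,2],rcond=None)[0])
```

```text
board face y= [   0.02     0.    -187.859] 1.8153287570225645 2200
batten 703
430 [-169.381 -160.778 -151.926]
450 [-170.022 -159.173 -150.447]
470 [-168.105 -159.531 -150.822]
490 [-169.015 -159.766 -149.873]
510 [-167.576 -158.701 -150.124]
530 [-167.988 -159.188 -150.092]
550 [-166.438 -157.754 -148.974]
570 [-166.87  -157.969 -149.185]
590 [-167.562 -158.576 -149.615]
boardtop 1383 [406.914 612.968]
430 [-419.467 -199.877 -188.543]
450 [-419.512 -200.699 -188.248]
470 [-419.8   -199.282 -187.72 ]
490 [-419.322 -199.513 -187.487]
510 [-419.699 -198.646 -186.574]
530 [-419.409 -198.09  -186.466]
550 [-419.413 -197.347 -185.957]
570 [-419.403 -197.242 -186.012]
590 [-420.109 -417.677 -186.369]
[-0.019  0.16  44.151]
```

Request:
{"method": "send_rows", "body": {"rows": [[0,0,0,0.14,0.5],[0,0,0,0.14,0.5],[0,0,0,0.14,0.5],[0,0,0,0.14,0.5],[0,0,0,0.14,0.5]]}}

```text
t: 0.9
ee_pos: [186.9, 596.3, 302.6]
orientation: [1.519, 2.75, -0.0]
ft_force: [-0.3, 0.2, 0.5]
width: 65.7
```

Request:
{"method": "send_rows", "body": {"rows": [[0,0,0,0.14,0.5],[0,0,0,0.14,0.5],[0,0,0,0.14,0.5],[0,0,0,0.12,0.5],[0,0,0,0,0.5]]}}

```text
t: 1.4
ee_pos: [186.9, 596.4, 302.7]
orientation: [2.192, 2.25, 0.0]
ft_force: [-0.2, -0.3, -0.1]
width: 66.0
```

```bash
cat >> h.py <<'E'
from scipy.spatial.transform import Rotation as Ro
SY=0.019
def go(x,y,z):
    o=telemetry.get_obs();R=Ro.from_rotvec(o["orientation"]).as_matrix();np.set_printoptions(precision=4,suppress=True)
    d=R.T@(np.array([x,y,z])-o["ee_pos"])/1000
    ang=np.arctan2(R[1,1],R[0,1]);
    print("t",o["t"],"pos",o["ee_pos"],"delta tool m",d,"y-axis slope",ang,"turn needed",ang-SY,"tilt",R[:,2],"F",o["ft_force"],"w",o["width"],"q",o["qpos"])
E
python3 -c "
from h import *
go(507,100,250)"
```

```text
t 1.4 pos [186.9331 596.3637 302.6885] delta tool m [-0.5045  0.3071  0.0527] y-axis slope 0.025999438718291162 turn needed 0.006999438718291163 tilt [ 0.  0. -1.] F [-0.1871 -0.3272 -0.1185] w 65.95500915113436 q [ 1.248   0.4231  1.6299 -0.      1.0886  1.222 ]
```

Request:
{"method": "send_rows", "body": {"rows": [[-0.038,0.024,0,0.007,0.5],[-0.038,0.024,0,0,0.5],[-0.038,0.024,0,0,0.5],[-0.038,0.024,0,0,0.5],[-0.038,0.024,0,0,0.5]]}}

```text
t: 1.9
ee_pos: [311.6, 407.5, 302.8]
orientation: [2.194, 2.248, 0.001]
ft_force: [1.7, -0.2, 0.5]
width: 65.5
```

Request:
{"method": "send_rows", "body": {"rows": [[-0.038,0.024,0,0,0.5],[-0.038,0.024,0,0,0.5],[-0.038,0.024,0,0,0.5],[-0.038,0.024,0,0,0.5],[-0.038,0.024,0,0,0.5]]}}

```text
t: 2.4
ee_pos: [435.5, 219.8, 303.0]
orientation: [2.195, 2.248, 0.001]
ft_force: [0.4, 0.5, -0.7]
width: 65.7
```

Request:
{"method": "send_rows", "body": {"rows": [[-0.038,0.024,0,0,0.5],[-0.038,0.024,0,0,0.5],[-0.038,0.02,0,0,0.5],[0,0,0,0,0.5],[0,0,0,0,0.5]]}}

```text
t: 2.9
ee_pos: [505.2, 108.0, 302.6]
orientation: [-2.199, -2.243, 0.0]
ft_force: [-0.7, 0.0, 0.9]
width: 65.9
```

```bash
python3 -c "
from h import *
go(507,95,105)
c=get_image('top')['color'];cv2.imwrite('pics/t1.png',c)
c=get_image('side')['color'];cv2.imwrite('pics/s1.png',c)"
```

```text
t 2.9 pos [505.1912 108.0125 302.5918] delta tool m [-0.0131  0.0016  0.1976] y-axis slope 0.01994315615668704 turn needed 0.0009431561566870389 tilt [-0.0003  0.0002 -1.    ] F [-0.6578  0.0371  0.8753] w 65.86978964407349 q [0.1875 0.2646 1.8674 0.0003 1.0099 0.1673]
```

View pics/t1.png

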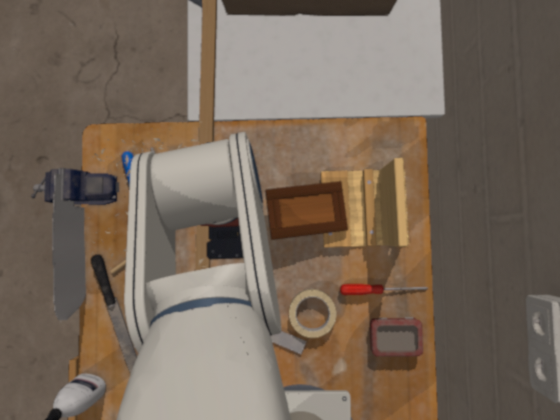

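View pics/s1.png

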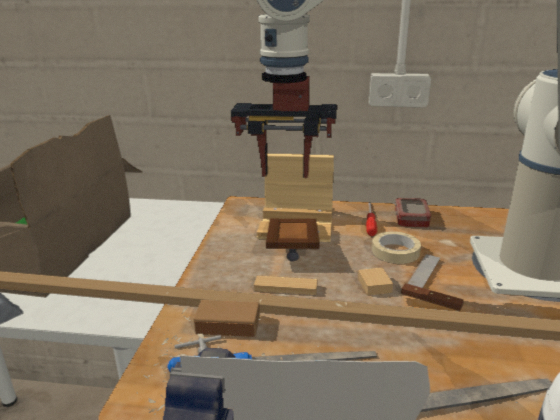

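Request:
{"method": "send_rows", "body": {"rows": [[-0.01,0.002,0.04,0,0.5],[0,0,0.045,0,0.5],[0,0,0.045,0,0.5],[0,0,0.035,0,0.5],[0,0,0.025,0,0.5]]}}

```text
t: 3.5
ee_pos: [505.6, 100.2, 110.5]
orientation: [-2.194, -2.246, 0.003]
ft_force: [0.9, -0.7, 0.3]
width: 65.8
```

Request:
{"method": "send_rows", "body": {"rows": [[0,0,0.008,0,0.5],[-0.004,0,0,0,0.5],[-0.004,0,0,0,0.5],[-0.004,0,0,0,0.5],[-0.004,0,0,0,0.5]]}}

```text
t: 4.0
ee_pos: [508.2, 82.6, 106.0]
orientation: [2.198, 2.242, 0.003]
ft_force: [0.3, 0.6, 0.6]
width: 66.0
```

Request:
{"method": "send_rows", "body": {"rows": [[-0.004,0,0,0,0.5],[-0.004,0,0,0,0.5],[-0.004,0,0,0,0.5],[-0.004,0,0,0,0.5],[-0.004,0,0,0,0.5]]}}

```text
t: 4.5
ee_pos: [508.4, 62.7, 104.9]
orientation: [2.199, 2.243, 0.001]
ft_force: [1.9, 3.8, 2.9]
width: 65.7
```

```bash
python3 -c "
from h import *
go(507,95,105)
c=get_image('top')['color'];cv2.imwrite('pics/t2.png',c)
c=get_image('side')['color'];cv2.imwrite('pics/s2.png',c)"
```

```text
t 4.5 pos [508.4122  62.6861 104.9155] delta tool m [ 0.0323 -0.0008 -0.0001] y-axis slope 0.0201209073982158 turn needed 0.0011209073982158015 tilt [ 0.0011  0.0002 -1.    ] F [1.8855 3.7659 2.9156] w 65.66604957764342 q [0.0994 0.5835 1.9765 0.0001 0.5804 0.0792]
```

View pics/t2.png

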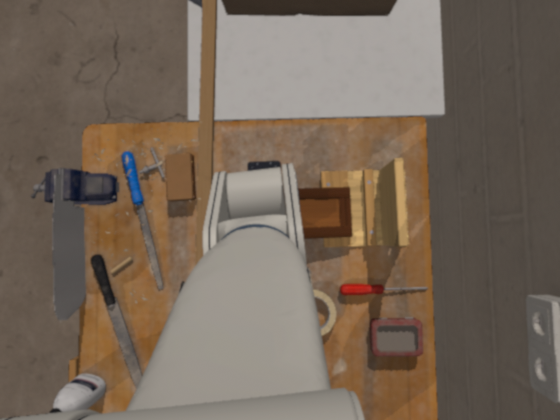

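View pics/s2.png

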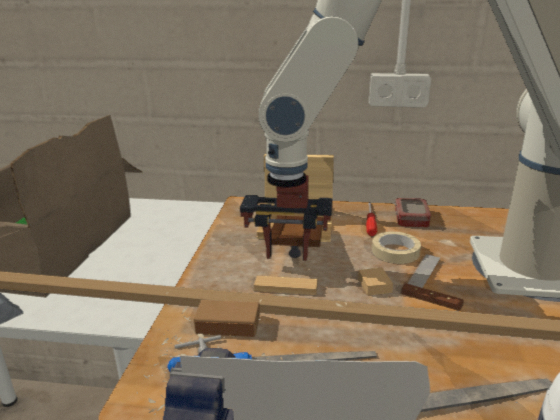

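```bash
python3 -c "
from h import *
im=get_image('top');cv2.imwrite('pics/t2c.png',cv2.resize(im['color'][160:260,280:430],None,fx=5,fy=5,interpolation=cv2.INTER_CUBIC))"
```

```text
(no output)
```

View pics/t2c.png

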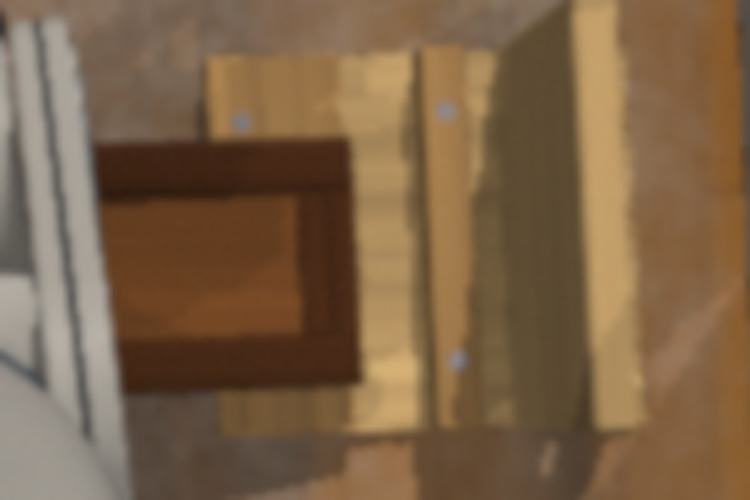

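```bash
python3 -c "
from h import *
im=get_image('top')
np.set_printoptions(precision=1,suppress=True)
for x,y,z in [(350,140,33.6),(361,383,33.6),(422,48,30),(434,428,30),(207,55,18),(218,432,18),(95,145,50),(130,390,50)]: print(ray(im,280+x/5,160+y/5,z))"
```

```text
[ 554.8 -117.4   33.6]
[ 448.2 -119.3   33.6]
[ 595.5 -150.6   30. ]
[ 428.1 -151.    30. ]
[596.1 -56.5  18. ]
[427.5 -57.7  18. ]
[552.9  -5.1  50. ]
[446.7 -18.2  50. ]
```

Request:
{"method": "send_rows", "body": {"rows": [[-0.005,0,0,0,0.5],[-0.005,0,0,0,0.5],[-0.005,0,0,0,0.5],[-0.005,0,0,0,0.5],[-0.004,0,0,0,0.5]]}}

```text
t: 5.2
ee_pos: [508.6, 38.5, 104.9]
orientation: [2.199, 2.243, 0.001]
ft_force: [-0.7, 4.1, 3.6]
width: 65.8
```

Request:
{"method": "send_rows", "body": {"rows": [[-0.002,0,0,0,0.5],[-0.002,0,0,0,0.5],[-0.002,0,0,0,0.5]]}}

```text
t: 5.5
ee_pos: [508.6, 32.7, 104.7]
orientation: [2.199, 2.243, 0.0]
ft_force: [1.0, 4.6, 2.4]
width: 66.2
```

Request:
{"method": "send_rows", "body": {"rows": [[-0.002,0,0,0,0.5],[-0.002,0,0,0,0.5]]}}

```text
t: 5.7
ee_pos: [508.6, 29.0, 104.7]
orientation: [-2.199, -2.243, -0.0]
ft_force: [-0.3, 17.6, 5.2]
width: 65.8
```

Request:
{"method": "send_rows", "body": {"rows": [[-0.002,0,0,0,0.5],[-0.002,0,0,0,0.5]]}}

```text
t: 5.9
ee_pos: [508.8, 28.0, 104.9]
orientation: [-2.2, -2.238, -0.006]
ft_force: [-0.7, 46.1, 5.7]
width: 65.7
```

```bash
python3 -c "
from h import *
im=get_image('top');cv2.imwrite('pics/t3.png',cv2.resize(im['color'][160:260,280:430],None,fx=4,fy=4,interpolation=cv2.INTER_CUBIC))
im=get_image('side');cv2.imwrite('pics/s3.png',cv2.resize(im['color'][140:310,200:390],None,fx=3.5,fy=3.5,interpolation=cv2.INTER_CUBIC))
go(508,32,105)"
```

```text
t 6.0 pos [508.7889  28.2095 104.8595] delta tool m [ 0.0038 -0.0007 -0.0001] y-axis slope 0.018017350425764102 turn needed -0.000982649574235897 tilt [ 0.0004  0.0045 -1.    ] F [-0.8892 34.7579  5.6168] w 65.94474388421266 q [0.03   0.5814 1.9821 0.0082 0.5775 0.0051]
```

View pics/t3.png

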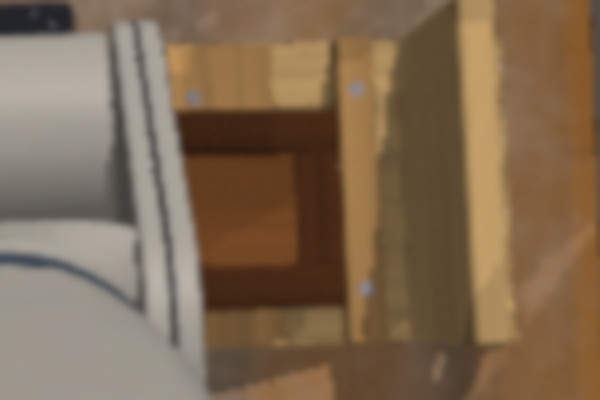

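View pics/s3.png

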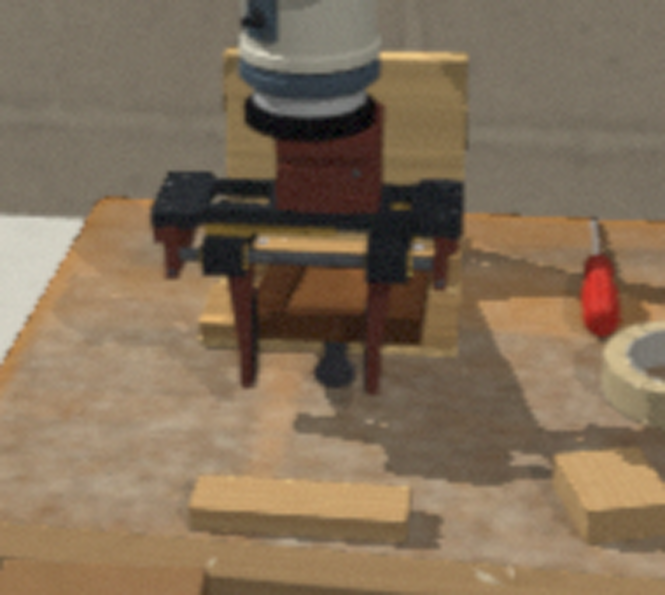

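Request:
{"method": "send_rows", "body": {"rows": [[0.0,0,-0.003,0,0.5],[-0.0005,0,-0.003,0,0.5],[-0.0005,0,-0.003,0,0.5]]}}

```text
t: 6.3
ee_pos: [508.8, 27.0, 113.8]
orientation: [-2.199, -2.24, -0.005]
ft_force: [-0.4, 30.6, 3.2]
width: 65.8
```

```bash
python3 -c "
from h import *
im=get_image('side');cv2.imwrite('pics/s4.png',cv2.resize(im['color'][140:310,200:390],None,fx=3.5,fy=3.5,interpolation=cv2.INTER_CUBIC))
go(508,32,105)"
```

```text
t 6.35 pos [508.845   26.8976 114.1474] delta tool m [ 0.0051 -0.0008  0.0092] y-axis slope 0.018730397889615866 turn needed -0.0002696021103841331 tilt [ 0.0005  0.0039 -1.    ] F [-1.6088 30.2079  3.311 ] w 65.88869219602917 q [0.0277 0.5636 1.9811 0.0069 0.5963 0.0033]
```

View pics/s4.png

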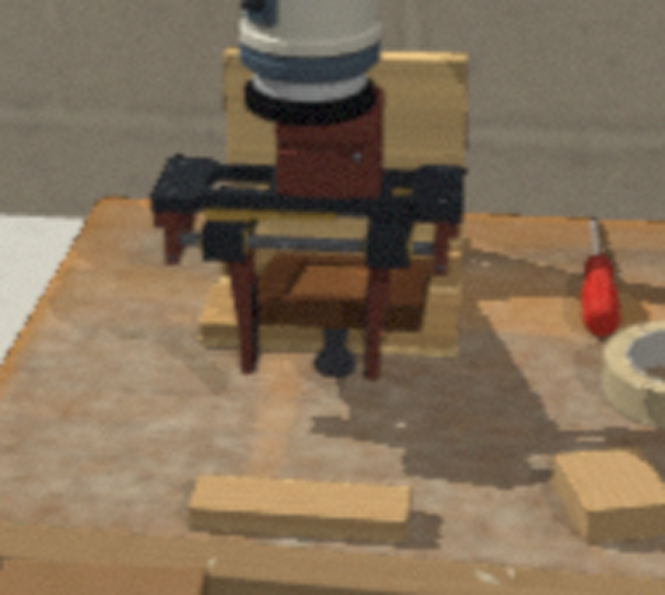

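Request:
{"method": "send_rows", "body": {"rows": [[-0.0006,0,-0.004,0,0.5],[-0.0008,0,-0.004,0,0.5],[-0.001,0,-0.004,0,0.5]]}}

```text
t: 6.65
ee_pos: [508.8, 24.3, 125.9]
orientation: [-2.199, -2.24, -0.005]
ft_force: [-0.1, 27.7, 5.6]
width: 65.6
```

Request:
{"method": "send_rows", "body": {"rows": [[-0.0012,0,-0.004,0,0.5],[-0.0013,0,-0.004,0,0.5],[-0.0015,0,-0.004,0,0.5]]}}

```text
t: 6.95
ee_pos: [509.0, 20.6, 138.2]
orientation: [-2.199, -2.24, -0.005]
ft_force: [-1.2, 29.1, 8.4]
width: 66.1
```

```bash
python3 -c "
from h import *
im=get_image('side');cv2.imwrite('pics/s5.png',cv2.resize(im['color'][140:310,200:390],None,fx=3.5,fy=3.5,interpolation=cv2.INTER_CUBIC))
go(508,32,105)"
```

```text
t 7.0 pos [509.1486  20.4083 138.6928] delta tool m [ 0.0115 -0.001   0.0337] y-axis slope 0.018281283036666974 turn needed -0.0007187169633330256 tilt [ 0.0009  0.0044 -1.    ] F [-1.6072 28.778   7.6016] w 65.78130383406763 q [ 0.0147  0.5173  1.9767  0.0073  0.6466 -0.0094]
```

View pics/s5.png

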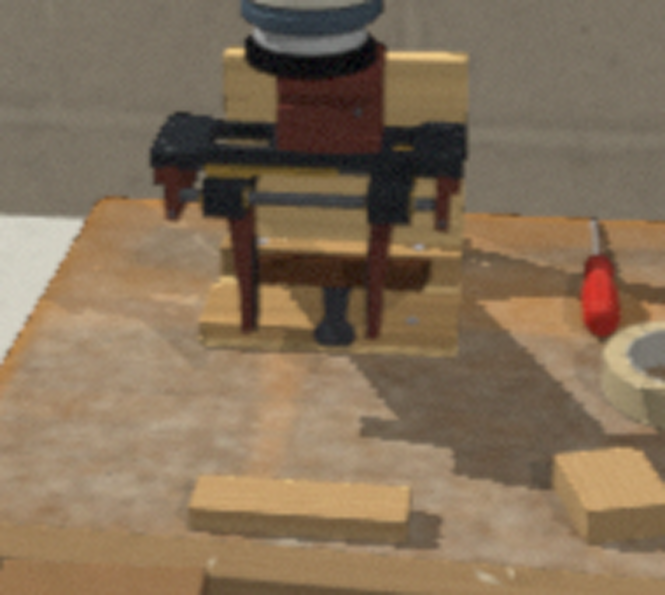

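Request:
{"method": "send_rows", "body": {"rows": [[-0.0018,0,-0.0045,0,0.5],[-0.002,0,-0.0045,0,0.5],[-0.0022,0,-0.004,0,0.5],[-0.0025,0,-0.005,0,0.5],[-0.0028,0,-0.005,0,0.5]]}}

```text
t: 7.5
ee_pos: [509.5, 10.1, 161.9]
orientation: [-2.199, -2.238, -0.008]
ft_force: [-1.8, 35.9, 17.1]
width: 65.7
```

Request:
{"method": "send_rows", "body": {"rows": [[-0.003,0,-0.0048,0,0.5],[-0.0032,0,-0.0047,0,0.5],[-0.0033,0,-0.0046,0,0.5]]}}

```text
t: 7.8
ee_pos: [509.8, 1.2, 176.7]
orientation: [-2.199, -2.237, -0.01]
ft_force: [-3.2, 40.5, 24.7]
width: 65.7
```

```bash
python3 -c "
from h import *
im=get_image('side');cv2.imwrite('pics/s6.png',cv2.resize(im['color'][110:280,200:390],None,fx=3.5,fy=3.5,interpolation=cv2.INTER_CUBIC))
go(508,32,105)"
```

```text
t 7.85 pos [510.0475  -0.8115 176.7879] delta tool m [ 0.0326 -0.0016  0.0719] y-axis slope 0.019827399974294214 turn needed 0.0008273999742942142 tilt [ 0.0023  0.0036 -1.    ] F [-1.9774  8.1202  6.6225] w 65.92692017550593 q [-0.0266  0.4487  1.9641  0.0055  0.7266 -0.0505]
```

View pics/s6.png

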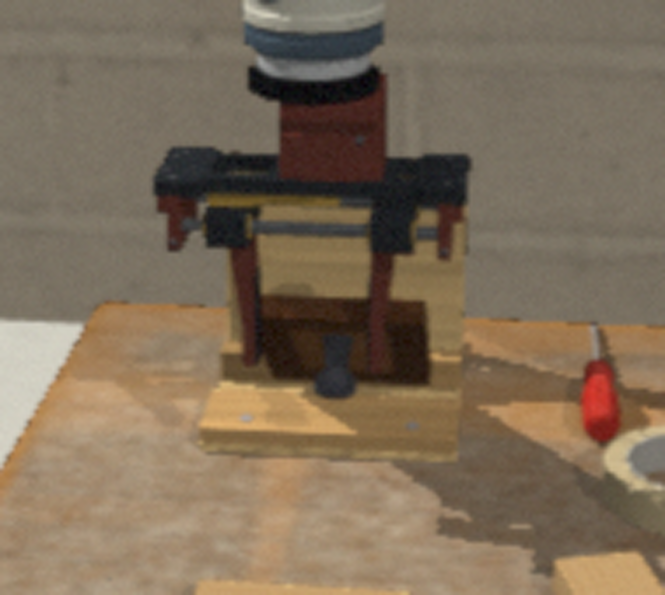

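```bash
cat >> h.py <<'E'
def rayY(im,u,v,y):
    K=im["camera_matrix"];R=cv2.Rodrigues(im["rvec"])[0];t=np.ravel(im["tvec"])
    C=-R.T@t; d=R.T@np.linalg.solve(K,[u,v,1.]); return C+d*(y-C[1])/d[1]
E
python3 -c "
from h import *
im=get_image('side')
np.set_printoptions(precision=1,suppress=True)
for y in (300,323,383):
  for x in (262,428):
    print(y,rayY(im,200+x/3.5,110+y/3.5,-11),rayY(im,200+x/3.5,110+y/3.5,-140))
c,W=cloud('side')
for v in range(190,222,2): print(v,W[v,280],W[v,303])
"
```

```text
300 [541.8 -11.  128.7] [ 561.9 -140.    73.1]
300 [441.7 -11.  133.5] [ 448.2 -140.    78.5]
323 [542.1 -11.  113.5] [ 562.2 -140.    55.8]
323 [441.3 -11.  118.5] [ 447.7 -140.    61.5]
383 [542.7 -11.   72.9] [ 562.9 -140.     9.7]
383 [440.3 -11.   78.6] [ 446.6 -140.    16.2]
190 [ 556.  -187.2   68.8] [ 498.5 -186.4   71.8]
192 [ 556.1 -186.9   63.5] [ 498.6 -188.2   65.7]
194 [ 555.8 -184.8   59. ] [ 498.  -182.7   62.6]
196 [532.3 -21.3 124.1] [483.1 -22.5 125.9]
198 [531.4 -14.6 122.4] [482.9 -20.1 122.4]
200 [531.1 -12.2 118.8] [482.2 -13.3 120.7]
202 [531.3 -13.  113.8] [482.3 -15.  115.3]
204 [533.2 -25.9 103.3] [482.9 -22.  107.6]
206 [535.  -37.8  93.1] [484.9 -43.9  93. ]
208 [536.7 -49.4  82.9] [486.2 -58.6  81.4]
210 [538.4 -60.5  72.9] [487.  -67.2  72.6]
212 [540.1 -72.6  62.2] [488.4 -82.9  60.2]
214 [542.8 -90.8  48.5] [489.4 -94.2  49.8]
216 [ 544.4 -101.4   38.3] [ 490.8 -110.3   37. ]
218 [ 546.5 -115.2   26.3] [ 491.7 -120.8   26.7]
220 [ 548.6 -129.2   14.1] [ 492.2 -126.2   18.7]
```

Request:
{"method": "send_rows", "body": {"rows": [[-0.0038,0,-0.0046,0,0.5],[-0.0038,0,-0.0044,0,0.5],[-0.004,0,-0.0042,0,0.5],[-0.004,0,-0.004,0,0.5]]}}

```text
t: 8.35
ee_pos: [510.5, -16.8, 193.6]
orientation: [-2.2, -2.242, -0.007]
ft_force: [-2.7, 20.4, 17.1]
width: 65.9
```

Request:
{"method": "send_rows", "body": {"rows": [[-0.0043,0,-0.0038,0,0.5],[-0.0043,0,-0.0035,0,0.5],[-0.0045,0,-0.0034,0,0.5],[-0.0045,0,-0.0033,0,0.5]]}}

```text
t: 8.75
ee_pos: [509.9, -36.7, 206.2]
orientation: [2.199, 2.244, 0.0]
ft_force: [1.0, 3.8, 2.4]
width: 66.0
```

```bash
cat > st.py <<'E'
from h import *
import sys
c,W=cloud('side')
cv2.imwrite('pics/%s.png'%sys.argv[1],cv2.resize(c[110:280,200:390],None,fx=3.5,fy=3.5,interpolation=cv2.INTER_CUBIC))
go(508,32,105)
np.set_printoptions(precision=0,suppress=True)
for v in range(150,224,6): print(v,W[v,280],W[v,305])
E
python3 st.py s7
```

```text
t 8.8 pos [510.0678 -37.3371 206.5095] delta tool m [ 0.0694 -0.0007  0.1015] y-axis slope 0.020084846909128554 turn needed 0.0010848469091285541 tilt [ 0.0004 -0.0005 -1.    ] F [0.0191 1.2086 2.0938] w 66.11515004764094 q [-0.0961  0.4     1.9465 -0.0006  0.7945 -0.1158]
150 [ 588. -419.   98.] [ 515. -416.  101.]
156 [530. -10. 217.] [479.  -9. 220.]
162 [ 555. -187.  143.] [ 495. -189.  144.]
168 [ 555. -187.  127.] [ 494. -183.  131.]
174 [ 555. -182.  113.] [ 494. -185.  115.]
180 [536. -50. 150.] [482. -50. 152.]
186 [537. -56. 133.] [483. -61. 133.]
192 [540. -73. 112.] [484. -77. 112.]
198 [541. -79.  94.] [484. -86.  94.]
204 [544. -98.  71.] [485. -99.  73.]
210 [ 545. -109.   50.] [ 487. -114.   51.]
216 [ 547. -121.   29.] [ 487. -125.   30.]
222 [ 546. -110.   18.] [ 488. -139.    8.]
```

View pics/s7.png

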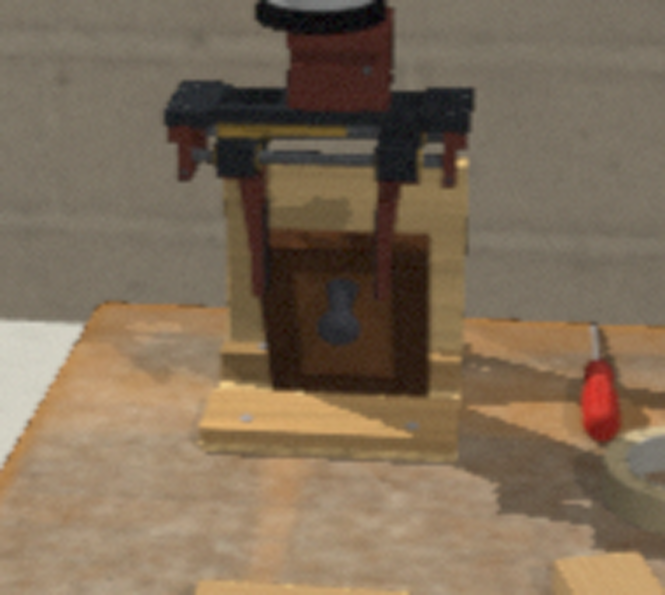

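Request:
{"method": "send_rows", "body": {"rows": [[-0.0045,0,-0.003,0,0.27],[-0.0048,0,-0.0026,0,0.27],[-0.005,0,-0.0025,0,0.27],[-0.005,0,-0.0023,0,0.27],[-0.005,0,-0.002,0,0.27]]}}

```text
t: 9.3
ee_pos: [510.3, -61.4, 218.4]
orientation: [-2.199, -2.243, 0.0]
ft_force: [-0.8, 1.3, 0.3]
width: 55.8
```

Request:
{"method": "send_rows", "body": {"rows": [[-0.005,0,-0.0018,0,0.27],[-0.005,0,-0.0016,0,0.27],[-0.005,0,-0.0014,0,0.27],[-0.005,0,-0.0012,0,0.27],[-0.005,0,-0.001,0,0.27]]}}

```text
t: 9.8
ee_pos: [511.0, -86.3, 225.5]
orientation: [2.199, 2.243, 0.0]
ft_force: [-0.1, 0.6, 0.7]
width: 55.5
```

```bash
python3 st.py s8
```

```text
t 9.85 pos [511.2036 -86.7908 225.6787] delta tool m [ 0.1189 -0.0009  0.1206] y-axis slope 0.019887390229093933 turn needed 0.0008873902290939331 tilt [ 0.0007 -0.0005 -1.    ] F [ 0.1741 -0.8208 -0.4608] w 55.71865518773311 q [-0.191   0.3779  1.9208 -0.0004  0.8421 -0.2106]
150 [540. -82. 207.] [ 515. -420.  100.]
156 [539. -77. 195.] [ 495. -192.  158.]
162 [539. -76. 182.] [ 487. -105.  173.]
168 [540. -79. 166.] [ 487. -105.  159.]
174 [539. -70. 156.] [ 487. -106.  144.]
180 [ 544. -107.  127.] [ 487. -110.  128.]
186 [ 545. -109.  111.] [ 487. -114.  112.]
192 [ 546. -115.   94.] [ 488. -120.   94.]
198 [ 547. -120.   76.] [ 488. -127.   76.]
204 [ 547. -118.   62.] [ 488. -126.   61.]
210 [ 548. -128.   42.] [ 488. -132.   43.]
216 [ 548. -126.   26.] [ 487. -126.   30.]
222 [ 546. -109.   19.] [ 488. -136.    9.]
```

View pics/s8.png

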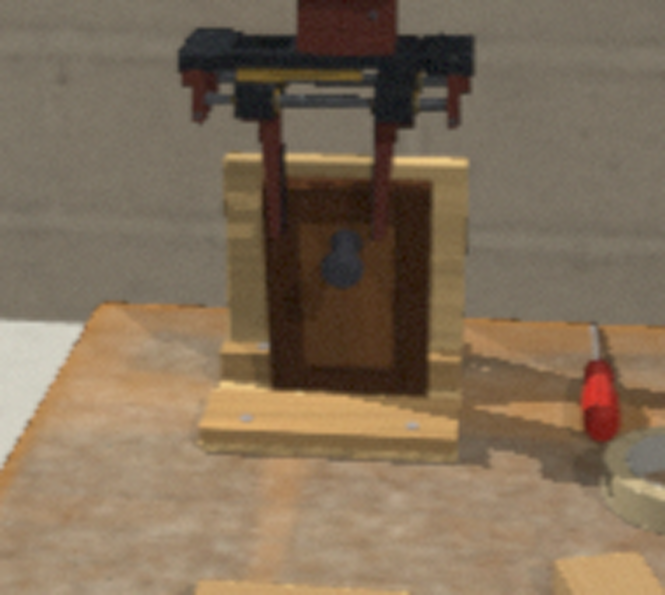

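Request:
{"method": "send_rows", "body": {"rows": [[-0.005,0,-0.001,0,0.27],[-0.005,0,-0.001,0,0.27],[-0.005,0,0,0,0.27],[-0.005,0,0,0,0.27]]}}

```text
t: 10.25
ee_pos: [511.3, -106.3, 227.4]
orientation: [2.199, 2.244, -0.0]
ft_force: [0.5, -0.4, -0.2]
width: 55.9
```

```bash
python3 st.py s9
```

```text
t 10.3 pos [ 511.36   -106.7911  227.3822] delta tool m [ 0.1389 -0.0006  0.1223] y-axis slope 0.01983299558267492 turn needed 0.0008329955826749218 tilt [ 0.0001 -0.0004 -1.    ] F [-0.5911 -0.0302 -0.9177] w 55.94956718235391 q [-0.2285  0.3803  1.9112 -0.0004  0.8499 -0.2481]
150 [541. -92. 204.] [ 516. -421.   99.]
156 [542. -94. 189.] [ 495. -189.  159.]
162 [542. -92. 176.] [ 488. -115.  170.]
168 [542. -96. 160.] [ 488. -120.  154.]
174 [ 546. -122.  136.] [ 488. -123.  138.]
180 [ 547. -124.  121.] [ 489. -129.  121.]
186 [ 547. -125.  105.] [ 488. -125.  108.]
192 [ 547. -124.   90.] [ 488. -127.   91.]
198 [ 548. -129.   72.] [ 489. -134.   73.]
204 [ 548. -128.   57.] [ 489. -135.   57.]
210 [ 549. -135.   38.] [ 488. -134.   42.]
216 [ 549. -131.   24.] [ 488. -130.   28.]
222 [ 546. -110.   18.] [ 488. -134.   10.]
```

View pics/s9.png

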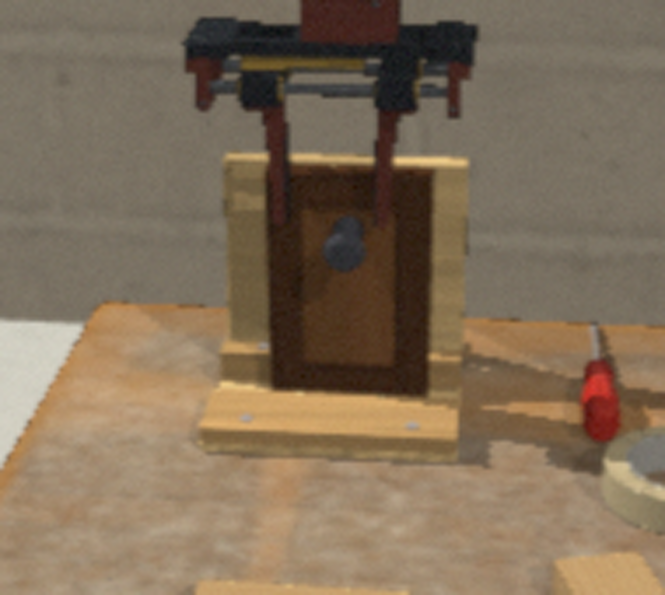

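Request:
{"method": "send_rows", "body": {"rows": [[-0.004,0,0,0,0.27],[-0.004,0,0,0,0.27],[-0.004,0,0,0,0.27],[-0.004,0,0,0,0.27],[-0.003,0,0,0,0.27]]}}

```text
t: 10.8
ee_pos: [511.7, -125.1, 227.4]
orientation: [-2.199, -2.243, -0.0]
ft_force: [0.0, 0.1, 0.8]
width: 55.6
```

```bash
python3 st.py s10
```

```text
t 10.85 pos [ 511.7159 -125.3814  227.3866] delta tool m [ 0.1574 -0.0006  0.1224] y-axis slope 0.01976140261307314 turn needed 0.0007614026130731422 tilt [ 0.     -0.0001 -1.    ] F [-0.1663 -0.2153  0.4132] w 55.707577571661844 q [-0.2629  0.3861  1.9015 -0.0001  0.8539 -0.2826]
150 [ 544. -111.  198.] [ 516. -421.   99.]
156 [ 545. -114.  182.] [ 490. -139.  176.]
162 [ 545. -118.  167.] [ 490. -139.  161.]
168 [ 545. -114.  154.] [ 490. -145.  145.]
174 [ 548. -138.  130.] [ 490. -139.  132.]
180 [ 548. -135.  116.] [ 490. -141.  116.]
186 [ 549. -136.  100.] [ 489. -140.  102.]
192 [ 549. -136.   85.] [ 489. -140.   86.]
198 [ 549. -133.   71.] [ 489. -139.   71.]
204 [ 549. -132.   55.] [ 489. -138.   56.]
210 [ 549. -136.   38.] [ 489. -137.   40.]
216 [ 549. -135.   22.] [ 488. -137.   24.]
222 [ 546. -111.   18.] [ 488. -136.    9.]
```

View pics/s10.png

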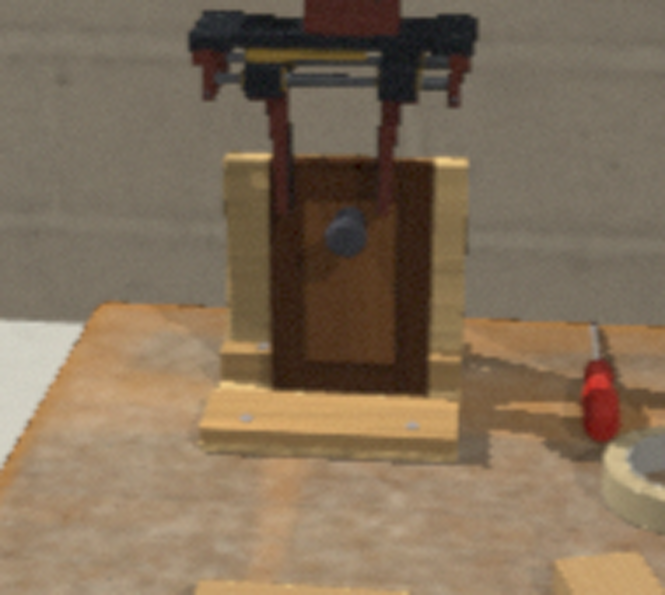

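```bash
python3 -c "
from h import *
im=get_image('side');c=im['color']
np.set_printoptions(precision=1,suppress=True)
f=lambda x,y,Y:print(x,y,rayY(im,200+x/3.5,110+y/3.5,Y))
f(346,234,-99);f(272,300,-137);f(432,300,-137);f(272,170,-137);f(436,170,-137);f(274,385,-137);f(428,392,-137)
f(224,156,-188);f(468,160,-188)
_,W=cloud('top')
m=(W[...,2]>165)&(W[...,2]<190)&(W[...,1]<-125)&(W[...,1]>-165)&(W[...,0]>400)&(W[...,0]<600);print(m.sum(),np.percentile(W[m],[2,50,98],axis=0) if m.any() else '')
"
```

```text
346 234 [500.  -99.  139.6]
272 300 [ 554.5 -137.    74.7]
432 300 [ 445.3 -137.    79.9]
272 170 [ 553.3 -137.   168.1]
436 170 [ 445.2 -137.   172. ]
274 385 [ 553.9 -137.    10. ]
428 392 [ 446.3 -137.    10.7]
224 156 [ 594.3 -188.   159.5]
468 160 [ 426.1 -188.   162.6]
0
```

Request:
{"method": "send_rows", "body": {"rows": [[0.01,0,0,0,0.27],[0.01,-0.004,0,0,0.27],[0,-0.0075,0.005,0,0.27],[0,0,0.01,0,0.27],[0,0,0.012,0,0.27]]}}

```text
t: 11.45
ee_pos: [499.6, -104.9, 199.8]
orientation: [2.198, 2.244, 0.0]
ft_force: [0.1, 0.6, -0.4]
width: 55.9
```

```bash
python3 st.py s11
```

```text
t 11.5 pos [ 498.7576 -104.8102  197.797 ] delta tool m [0.1365 0.0122 0.0928] y-axis slope 0.020117722351422188 turn needed 0.001117722351422188 tilt [-0.0024  0.0005 -1.    ] F [ 0.0321  0.4078 -0.8911] w 55.62525115172775 q [-0.2305  0.4133  1.9533 -0.0001  0.7775 -0.2505]
150 [538. -70. 211.] [ 515. -419.  100.]
156 [542. -96. 188.] [ 491. -143.  174.]
162 [ 548. -135.  161.] [ 490. -137.  162.]
168 [ 548. -136.  146.] [ 490. -139.  147.]
174 [ 548. -136.  131.] [ 490. -140.  132.]
180 [ 549. -137.  115.] [ 490. -141.  116.]
186 [ 548. -134.  101.] [ 490. -145.  100.]
192 [ 549. -135.   85.] [ 489. -136.   88.]
198 [ 548. -131.   72.] [ 489. -140.   71.]
204 [ 549. -135.   54.] [ 489. -140.   55.]
210 [ 549. -135.   38.] [ 489. -140.   39.]
216 [ 549. -135.   22.] [ 488. -133.   26.]
222 [ 546. -109.   19.] [ 488. -136.    9.]
```

View pics/s11.png

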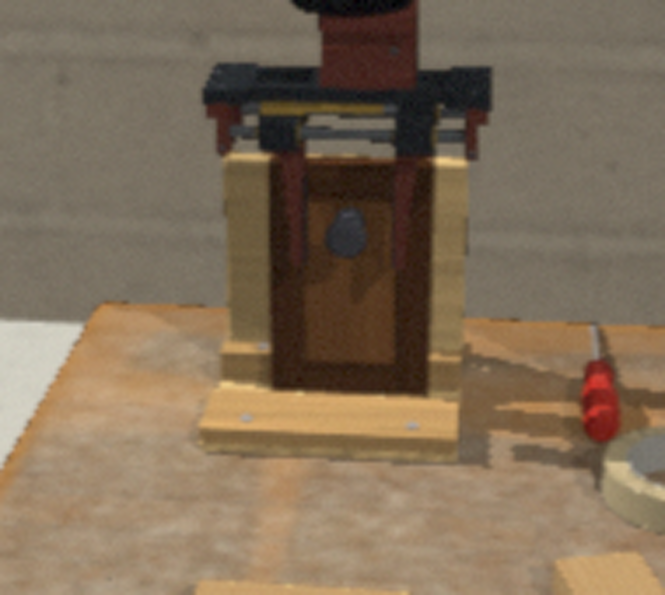

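Request:
{"method": "send_rows", "body": {"rows": [[0,0.001,0,0,0.0],[0,0,0,0,-0.2],[0,0,0,0,-0.3],[0,0,0,0,-0.4],[0,0,0,0,-0.5]]}}

```text
t: 12.0
ee_pos: [501.1, -105.2, 200.7]
orientation: [2.198, 2.243, 0.001]
ft_force: [0.6, 0.2, 0.5]
width: 25.3
```

Request:
{"method": "send_rows", "body": {"rows": [[0,0,0,0,-0.6],[0,0,0,0,-0.6]]}}

```text
t: 12.2
ee_pos: [501.1, -105.1, 200.7]
orientation: [2.198, 2.243, 0.001]
ft_force: [2.1, 1.0, 0.0]
width: 25.4
```

Request:
{"method": "send_rows", "body": {"rows": [[0,0,-0.001,0,-0.7],[0,0,-0.001,0,-0.7],[0,0,-0.001,0,-0.7]]}}

```text
t: 12.5
ee_pos: [500.3, -104.9, 203.1]
orientation: [-2.199, -2.243, 0.001]
ft_force: [-0.1, -0.7, -2.6]
width: 25.2
```

Request:
{"method": "send_rows", "body": {"rows": [[0,0.002,0,0,-0.7],[0,0.002,0,0,-0.7],[0,0.002,0,0,-0.7],[0,0.002,0,0,-0.7],[0,0.0015,0,0,-0.7]]}}

```text
t: 13.0
ee_pos: [508.4, -103.7, 204.5]
orientation: [-2.196, -2.239, 0.003]
ft_force: [-11.8, 7.3, 24.5]
width: 25.7
```

```bash
python3 st.py s12
```

```text
t 13.05 pos [ 508.7536 -103.7802  204.596 ] delta tool m [0.1355 0.0024 0.0999] y-axis slope 0.019607767303547685 turn needed 0.0006077673035476856 tilt [-0.0046  0.0021 -1.    ] F [-9.9975  6.0992 21.8385] w 25.186397403055196 q [-0.2246  0.4142  1.9281  0.0015  0.8042 -0.2452]
150 [538. -69. 211.] [484. -68. 213.]
156 [ 548. -135.  175.] [486. -95. 191.]
162 [ 547. -132.  162.] [486. -93. 178.]
168 [ 547. -130.  148.] [486. -93. 164.]
174 [ 547. -130.  133.] [486. -94. 149.]
180 [ 548. -131.  117.] [485. -92. 135.]
186 [ 548. -130.  103.] [ 489. -135.  104.]
192 [ 548. -131.   87.] [ 489. -134.   89.]
198 [ 547. -125.   74.] [ 488. -128.   76.]
204 [ 548. -126.   58.] [ 489. -138.   56.]
210 [ 548. -128.   42.] [ 488. -129.   44.]
216 [ 548. -127.   26.] [ 488. -127.   29.]
222 [ 546. -111.   18.] [ 487. -128.   13.]
```

View pics/s12.png

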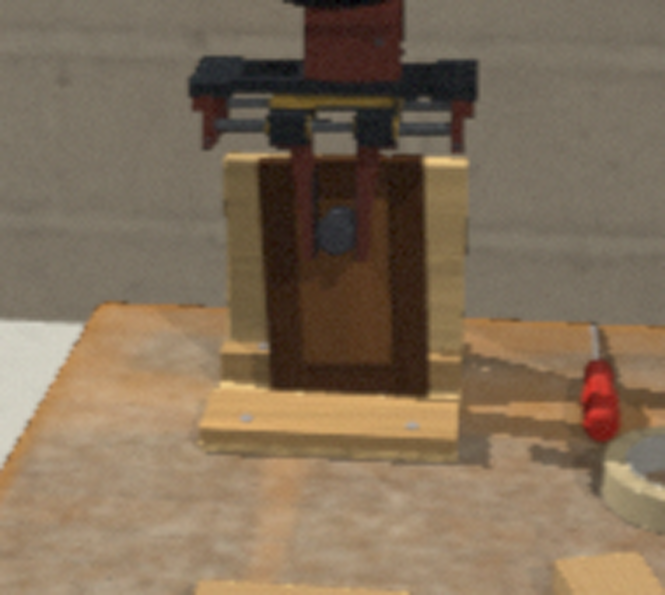

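Request:
{"method": "send_rows", "body": {"rows": [[0,0,-0.0015,0,-0.7],[0,0,-0.0015,0,-0.7],[0,0,0,0,-0.7]]}}

```text
t: 13.35
ee_pos: [510.5, -104.9, 206.4]
orientation: [2.199, 2.243, 0.0]
ft_force: [-0.9, 0.9, -0.6]
width: 25.4
```

```bash
python3 st.py s13
```

```text
t 13.4 pos [ 510.4197 -104.871   206.3328] delta tool m [0.1369 0.0003 0.1013] y-axis slope 0.019896997123492993 turn needed 0.0008969971234929937 tilt [ 0.  0. -1.] F [-0.3547  0.163  -0.5107] w 25.34535254453517 q [-0.2255  0.4123  1.9256  0.0001  0.8037 -0.2455]
150 [539. -75. 209.] [484. -71. 212.]
156 [ 547. -133.  176.] [486. -95. 191.]
162 [ 548. -134.  161.] [486. -93. 178.]
168 [ 547. -131.  147.] [486. -96. 162.]
174 [ 547. -129.  133.] [ 489. -136.  133.]
180 [ 548. -131.  117.] [ 489. -131.  120.]
186 [ 547. -127.  104.] [ 489. -131.  105.]
192 [ 547. -125.   89.] [ 489. -133.   89.]
198 [ 548. -127.   73.] [ 488. -130.   75.]
204 [ 548. -126.   58.] [ 488. -129.   60.]
210 [ 547. -119.   45.] [ 488. -125.   46.]
216 [ 548. -123.   28.] [ 487. -120.   32.]
222 [ 546. -112.   17.] [ 487. -118.   18.]
```

View pics/s13.png

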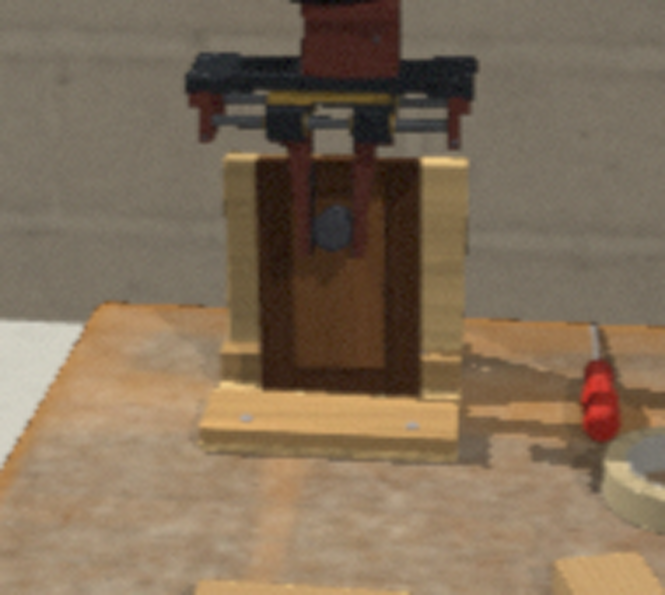

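```bash
python3 -c "
from h import *
im=get_image('side');c=im['color']
np.set_printoptions(precision=1,suppress=True)
f=lambda x,y,Y:print(x,y,rayY(im,200+x/3.5,110+y/3.5,Y))
f(257,170,-134);f(421,170,-134);f(262,380,-120);f(420,392,-120);f(332,228,-98)
f(224,156,-188);f(468,160,-188);f(221,348,-151);f(462,356,-151)
"
```

```text
257 170 [ 562.9 -134.   168.8]
421 170 [ 454.8 -134.   172.7]
262 380 [ 559.7 -120.    21.8]
420 392 [ 450.9 -120.    18.7]
332 228 [509.  -98.  143.7]
224 156 [ 594.3 -188.   159.5]
468 160 [ 426.1 -188.   162.6]
221 348 [ 593.5 -151.    30.1]
462 356 [ 424.2 -151.    32.9]
```

Request:
{"method": "send_rows", "body": {"rows": [[-0.003,0,0,0,-0.7],[-0.004,0,0,0,-0.7],[-0.004,0,0,0,-0.7]]}}

```text
t: 13.75
ee_pos: [510.5, -115.8, 207.7]
orientation: [-2.199, -2.243, -0.0]
ft_force: [-7.5, 3.3, 21.6]
width: 25.3
```

Request:
{"method": "send_rows", "body": {"rows": [[0,0,-0.002,0,-0.7],[0,0,0,0,-0.7]]}}

```text
t: 13.95
ee_pos: [510.6, -116.1, 208.4]
orientation: [2.199, 2.243, 0.0]
ft_force: [-0.7, -0.5, -1.9]
width: 25.2
```

```bash
python3 st.py s14
```

```text
t 14.0 pos [ 510.5648 -115.9972  208.2732] delta tool m [0.148  0.0004 0.1033] y-axis slope 0.019882758527090674 turn needed 0.000882758527090674 tilt [ 0.0001 -0.0001 -1.    ] F [-0.6429  0.5045  0.4257] w 25.30045563088537 q [-0.2461  0.4122  1.9193 -0.0001  0.81   -0.2659]
150 [ 588. -416.   99.] [ 487. -105.  201.]
156 [ 550. -150.  170.] [ 487. -106.  187.]
162 [ 550. -148.  156.] [ 487. -109.  172.]
168 [ 549. -142.  143.] [ 487. -110.  157.]
174 [ 549. -142.  128.] [ 488. -125.  137.]
180 [ 549. -137.  115.] [ 490. -144.  115.]
186 [ 548. -135.  101.] [ 490. -141.  101.]
192 [ 548. -131.   87.] [ 489. -135.   88.]
198 [ 548. -129.   72.] [ 489. -136.   72.]
204 [ 548. -128.   57.] [ 488. -130.   60.]
210 [ 548. -126.   42.] [ 488. -129.   44.]
216 [ 547. -120.   29.] [ 487. -122.   32.]
222 [ 546. -113.   17.] [ 487. -120.   17.]
```

View pics/s14.png

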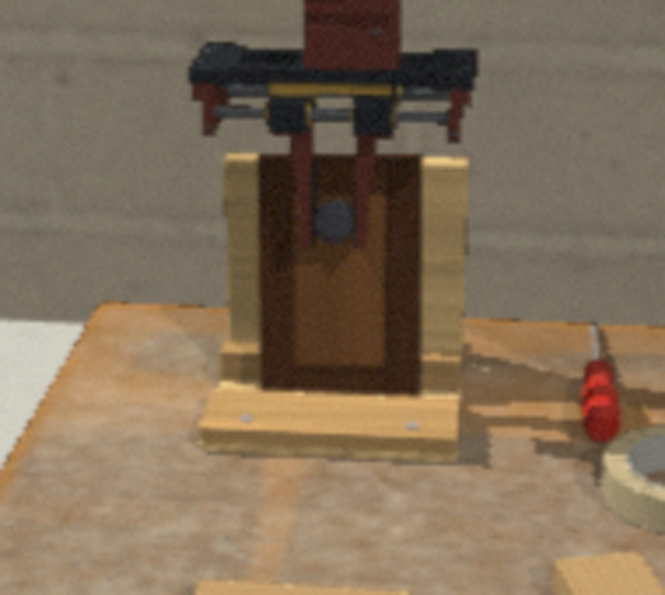

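Request:
{"method": "send_rows", "body": {"rows": [[-0.004,0,-0.0003,0,-0.7],[-0.004,0,-0.0003,0,-0.7]]}}

```text
t: 14.2
ee_pos: [510.7, -124.0, 209.0]
orientation: [-2.199, -2.244, 0.0]
ft_force: [-2.0, 1.2, 3.2]
width: 25.6
```

Request:
{"method": "send_rows", "body": {"rows": [[-0.003,0,0,0,-0.7],[-0.003,0,0,0,-0.7]]}}

```text
t: 14.4
ee_pos: [510.8, -130.2, 209.3]
orientation: [-2.199, -2.243, 0.0]
ft_force: [-4.0, -0.2, 7.0]
width: 25.4
```

```bash
python3 st.py s15;  python3 -c "
from h import *
im=get_image('side')
cv2.imwrite('pics/s15b.png',cv2.resize(im['color'][150:250,240:360],None,fx=6,fy=6,interpolation=cv2.INTER_CUBIC))"
```

```text
t 14.45 pos [ 510.8331 -130.6246  209.3854] delta tool m [0.1627 0.0004 0.1043] y-axis slope 0.019801765579885545 turn needed 0.0008017655798855453 tilt [ 0.     -0.0003 -1.    ] F [-2.5713  0.6182  5.409 ] w 25.13512008654746 q [-0.2728  0.4149  1.9107 -0.0004  0.8158 -0.2923]
150 [ 588. -418.   98.] [ 489. -119.  197.]
156 [ 552. -166.  165.] [ 489. -120.  182.]
162 [ 551. -160.  152.] [ 488. -118.  169.]
168 [ 550. -153.  139.] [ 488. -116.  155.]
174 [ 551. -155.  123.] [ 489. -125.  137.]
180 [ 550. -149.  110.] [ 491. -153.  112.]
186 [ 550. -146.   96.] [ 491. -151.   97.]
192 [ 549. -141.   83.] [ 489. -141.   86.]
198 [ 549. -136.   69.] [ 489. -139.   71.]
204 [ 548. -130.   56.] [ 489. -137.   56.]
210 [ 548. -128.   41.] [ 488. -133.   43.]
216 [ 548. -123.   28.] [ 487. -123.   31.]
222 [ 546. -110.   18.] [ 487. -123.   15.]
```

View pics/s15b.png

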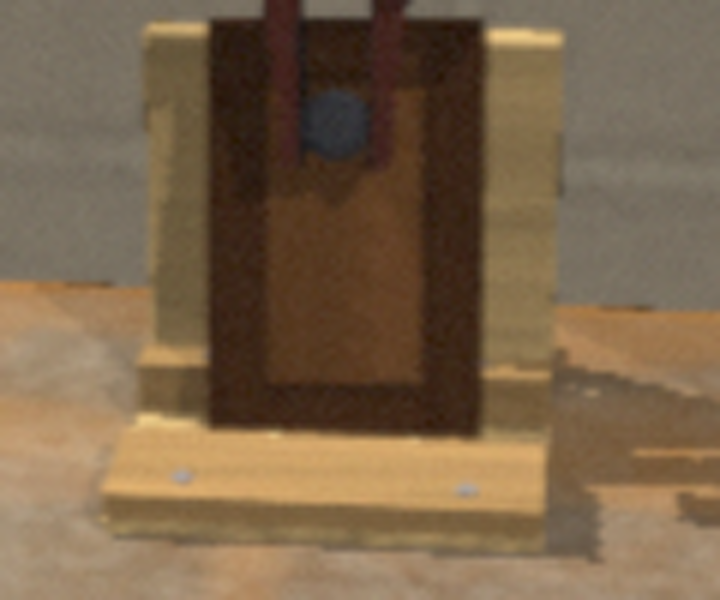

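```bash
cat >> h.py <<'E'
def meas(pts):
    im=get_image('side');np.set_printoptions(precision=1,suppress=True)
    for x,y,Y in pts: print(x,y,rayY(im,240+x/6,150+y/6,Y))
E
python3 -c "
from h import *
meas([(210,20,-167),(484,20,-167),(210,425,-120),(480,437,-120),(207,200,-147),(484,200,-147),(143,28,-188),(563,34,-188),(139,350,-151),(553,372,-151)])"
```

```text
210 20 [ 564.1 -167.   170.6]
484 20 [ 456.1 -167.   174.3]
210 425 [ 559.5 -120.    15.7]
480 437 [ 450.8 -120.    16.5]
207 200 [ 563.4 -147.   102.2]
484 200 [ 453.1 -147.   107. ]
143 28 [ 594.7 -188.   159.3]
563 34 [ 425.8 -188.   162.7]
139 350 [ 593.3 -151.    33.1]
553 372 [ 423.7 -151.    32.2]
```

Request:
{"method": "send_rows", "body": {"rows": [[-0.003,0,0,0,-0.7],[-0.002,0,0,0,-0.7],[0,0,0,0,-0.6]]}}

```text
t: 14.85
ee_pos: [510.9, -135.4, 209.5]
orientation: [2.199, 2.243, -0.0]
ft_force: [-3.7, 0.2, 7.6]
width: 25.1
```

Request:
{"method": "send_rows", "body": {"rows": [[0,0,0,0,-0.3],[0,0,0,0,-0.1],[0,0,0,0,0.1],[0,0,0,0,0.2]]}}

```text
t: 15.25
ee_pos: [511.1, -134.9, 208.9]
orientation: [2.199, 2.243, 0.0]
ft_force: [-0.3, -0.6, -0.4]
width: 50.4
```

```bash
python3 st.py s16;  python3 -c "
from h import *
im=get_image('side')
cv2.imwrite('pics/s16b.png',cv2.resize(im['color'][150:250,240:360],None,fx=6,fy=6,interpolation=cv2.INTER_CUBIC))"
```

```text
t 15.3 pos [ 511.0353 -134.8717  208.8979] delta tool m [0.1669 0.0003 0.1039] y-axis slope 0.020043826246919923 turn needed 0.0010438262469199232 tilt [ 0.0002 -0.     -1.    ] F [ 0.3599 -0.0472  0.5273] w 52.05827626264326 q [-0.2806  0.4173  1.9082  0.      0.8159 -0.3006]
150 [ 546. -124.  193.] [ 516. -425.   98.]
156 [ 546. -123.  179.] [ 493. -172.  165.]
162 [ 552. -165.  150.] [ 492. -166.  152.]
168 [ 552. -161.  136.] [ 492. -167.  136.]
174 [ 552. -161.  121.] [ 492. -162.  123.]
180 [ 551. -153.  109.] [ 491. -156.  110.]
186 [ 550. -147.   96.] [ 491. -152.   97.]
192 [ 549. -141.   83.] [ 490. -149.   82.]
198 [ 549. -137.   69.] [ 489. -141.   70.]
204 [ 548. -132.   56.] [ 489. -137.   56.]
210 [ 548. -129.   41.] [ 488. -130.   44.]
216 [ 548. -125.   27.] [ 487. -126.   30.]
222 [ 546. -113.   17.] [ 487. -120.   17.]
```

View pics/s16b.png

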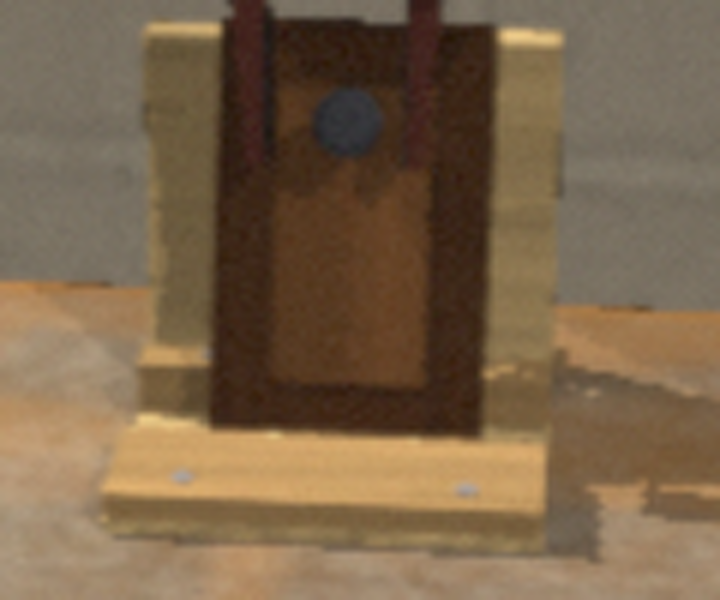

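```bash
python3 -c "
from h import *
meas([(222,20,-170),(497,24,-170),(211,425,-120),(482,437,-120),(215,220,-147),(490,220,-147),(348,122,-132)])"
```

```text
222 20 [ 559.7 -170.   169.8]
497 24 [ 451.1 -170.   171.9]
211 425 [ 559.1 -120.    15.7]
482 437 [ 450.  -120.    16.6]
215 220 [ 560.3 -147.    93.7]
490 220 [ 450.6 -147.    98.7]
348 122 [ 505.5 -132.   143. ]
```

Request:
{"method": "send_rows", "body": {"rows": [[0.003,-0.0045,0.003,0,0.2],[0,0,0.003,0,0.2],[0,0,0,0,0],[0,0,0,0,-0.3],[0,0,0,0,-0.6]]}}

```text
t: 15.9
ee_pos: [506.4, -131.9, 203.0]
orientation: [2.199, 2.243, 0.0]
ft_force: [-0.6, -0.1, 0.2]
width: 32.1
```

Request:
{"method": "send_rows", "body": {"rows": [[0,0,0,0,-0.7],[0,0,0,0,-0.7]]}}

```text
t: 16.1
ee_pos: [506.6, -132.0, 203.1]
orientation: [2.199, 2.243, 0.0]
ft_force: [0.9, -0.6, -0.6]
width: 25.7
```

Request:
{"method": "send_rows", "body": {"rows": [[0,0,-0.002,0,-0.7],[0,0,-0.002,0,-0.7],[0,0,-0.001,0,-0.7]]}}

```text
t: 16.4
ee_pos: [506.1, -131.9, 207.9]
orientation: [-2.199, -2.243, 0.001]
ft_force: [0.1, -1.0, -4.4]
width: 25.2
```

```bash
python3 st.py s17;  python3 -c "
from h import *
im=get_image('side')
cv2.imwrite('pics/s17b.png',cv2.resize(im['color'][150:250,240:360],None,fx=6,fy=6,interpolation=cv2.INTER_CUBIC))"
```

```text
t 16.45 pos [ 506.1865 -131.8944  208.0908] delta tool m [0.1638 0.0051 0.1031] y-axis slope 0.02006041932209146 turn needed 0.001060419322091461 tilt [-0.0003  0.     -1.    ] F [-0.2678 -1.5668 -3.7914] w 25.41461115197166 q [-0.2776  0.412   1.9202 -0.0001  0.8097 -0.2976]
150 [ 588. -422.   96.] [ 489. -119.  197.]
156 [ 552. -169.  164.] [ 489. -123.  181.]
162 [ 552. -166.  150.] [ 489. -122.  167.]
168 [ 551. -157.  138.] [ 488. -122.  153.]
174 [ 551. -153.  124.] [ 488. -117.  140.]
180 [ 551. -152.  109.] [ 491. -157.  110.]
186 [ 550. -148.   96.] [ 490. -150.   97.]
192 [ 550. -142.   83.] [ 490. -143.   85.]
198 [ 549. -134.   70.] [ 489. -142.   70.]
204 [ 549. -132.   55.] [ 489. -138.   56.]
210 [ 548. -125.   43.] [ 488. -129.   44.]
216 [ 547. -122.   28.] [ 487. -123.   31.]
222 [ 546. -111.   18.] [ 487. -119.   17.]
```

View pics/s17b.png

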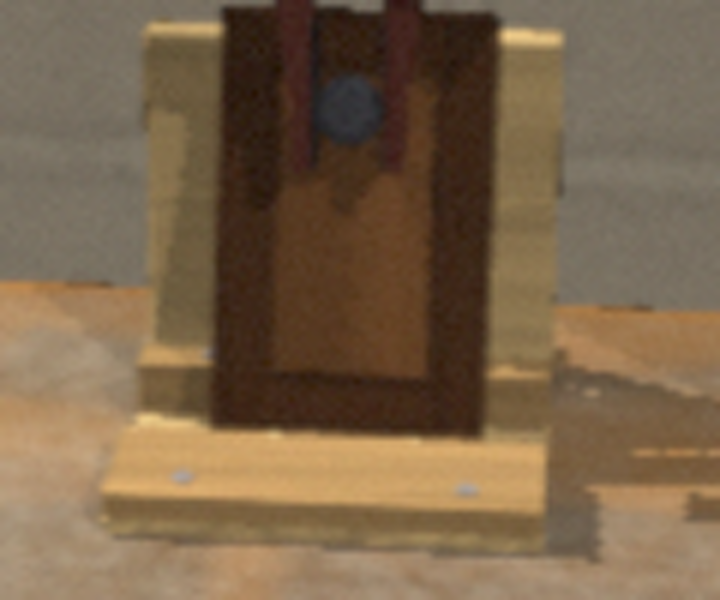

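Request:
{"method": "send_rows", "body": {"rows": [[0,0.0015,0,0,-0.7],[0,0.0015,0,0,-0.7],[0,0.0013,0,0,-0.7],[0,0,0,0,-0.7]]}}

```text
t: 16.9
ee_pos: [510.8, -131.8, 207.9]
orientation: [2.199, 2.244, 0.0]
ft_force: [-0.5, -0.9, -3.3]
width: 25.5
```

Request:
{"method": "send_rows", "body": {"rows": [[0,0,0.0015,0,-0.7],[0,0,0.0015,0,-0.7],[0,0,0.0015,0,-0.7],[0,0,0,0,-0.7]]}}

```text
t: 17.3
ee_pos: [510.6, -131.8, 203.3]
orientation: [-2.199, -2.243, 0.0]
ft_force: [-0.2, -0.5, -4.8]
width: 25.0
```

```bash
python3 -c "
from h import *
go(510,-132,203)
im=get_image('side')
cv2.imwrite('pics/s18b.png',cv2.resize(im['color'][150:250,240:360],None,fx=6,fy=6,interpolation=cv2.INTER_CUBIC))"
```

```text
t 17.3 pos [ 510.5532 -131.7895  203.2542] delta tool m [-0.0002 -0.0006  0.0003] y-axis slope 0.020039969379556103 turn needed 0.0010399693795561035 tilt [-0.0002  0.0001 -1.    ] F [-0.2088 -0.4582 -4.7852] w 24.997201493141116 q [-0.2752  0.4249  1.9136  0.      0.8033 -0.2952]
```

View pics/s18b.png

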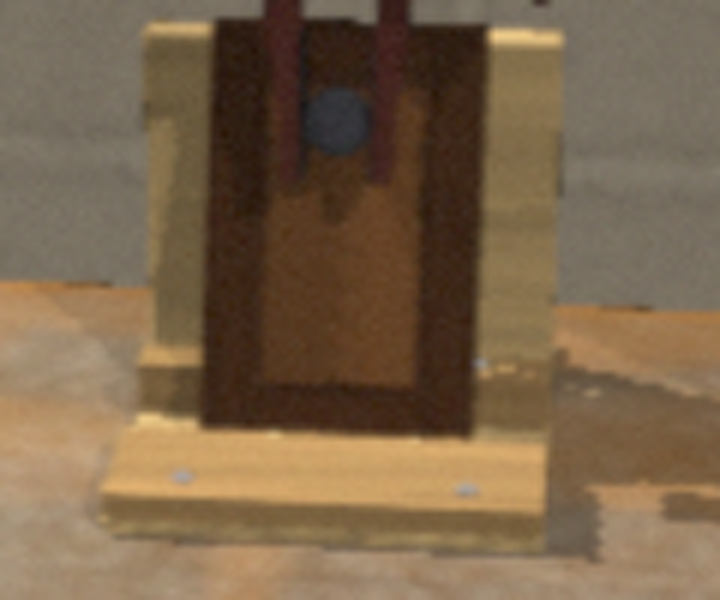

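Request:
{"method": "send_rows", "body": {"rows": [[0,0,0.001,0,-0.7],[0,0,0.0005,0,-0.5],[0,0,0,0,-0.2],[0,0,0,0,0.1],[0,0,0,0,0.2]]}}

```text
t: 17.85
ee_pos: [510.8, -131.9, 202.1]
orientation: [2.199, 2.243, 0.0]
ft_force: [0.1, -0.3, -0.2]
width: 46.1
```

Request:
{"method": "send_rows", "body": {"rows": [[0.01,0,0,0,0.2],[0.02,0,0,0,0.2],[0.03,0,0,0,0.2],[0.03,0,-0.01,0,0.2],[0.03,0,-0.03,0,0.2]]}}

```text
t: 18.35
ee_pos: [506.4, -10.2, 240.2]
orientation: [-2.197, -2.24, 0.006]
ft_force: [0.8, -0.4, 0.3]
width: 52.5
```

Request:
{"method": "send_rows", "body": {"rows": [[0.03,0,-0.04,0,0.2],[0.03,0,-0.04,0,0.2],[0.03,0,-0.04,0,0.2],[0.03,0,-0.03,0,0.2],[0,0,0,0,0.2]]}}

```text
t: 18.85
ee_pos: [507.1, 111.6, 396.5]
orientation: [2.192, 2.244, 0.012]
ft_force: [0.5, 0.3, -0.9]
width: 53.1
```

```bash
python3 st.py s19; python3 -c "
from h import *
im=get_image('side');cv2.imwrite('pics/s19f.png',im['color'])
cv2.imwrite('pics/s19b.png',cv2.resize(im['color'][150:250,240:360],None,fx=6,fy=6,interpolation=cv2.INTER_CUBIC))
im=get_image('top');cv2.imwrite('pics/t19.png',im['color'])"
```

```text
t 18.9 pos [506.1381 110.0232 393.8585] delta tool m [-0.0783 -0.0012  0.2888] y-axis slope 0.023113634538548006 turn needed 0.004113634538548006 tilt [ 0.0042  0.0009 -1.    ] F [-0.116  -0.2457 -0.3695] w 52.70074645239198 q [0.191  0.1624 1.7714 0.0001 1.2035 0.1679]
150 [ 587. -415.   99.] [ 516. -423.   99.]
156 [ 553. -171.  163.] [ 493. -174.  164.]
162 [ 552. -166.  150.] [ 493. -169.  151.]
168 [ 552. -162.  136.] [ 493. -170.  136.]
174 [ 551. -157.  123.] [ 492. -162.  123.]
180 [ 551. -152.  109.] [ 491. -159.  109.]
186 [ 550. -148.   96.] [ 491. -153.   96.]
192 [ 550. -143.   82.] [ 490. -151.   81.]
198 [ 550. -141.   67.] [ 490. -144.   69.]
204 [ 548. -132.   56.] [ 489. -137.   56.]
210 [ 548. -131.   40.] [ 488. -136.   41.]
216 [ 547. -122.   28.] [ 488. -128.   29.]
222 [ 546. -114.   16.] [ 487. -120.   16.]
```

View pics/s19b.png

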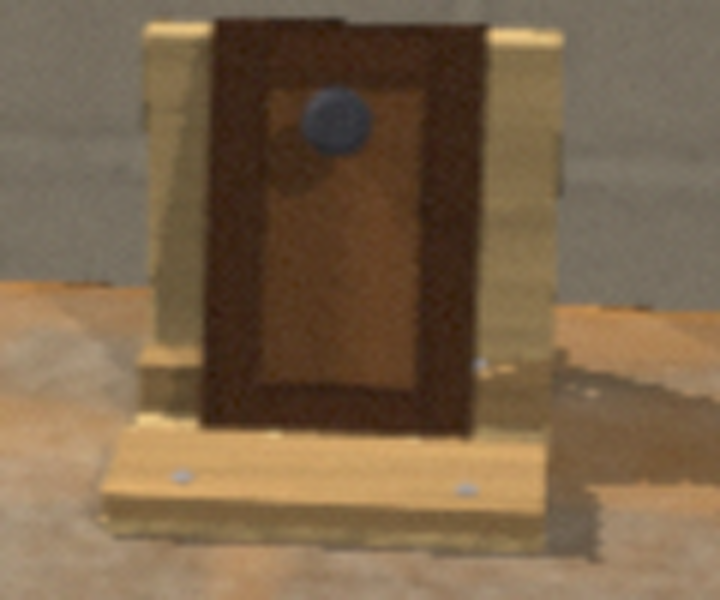

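View pics/t19.png

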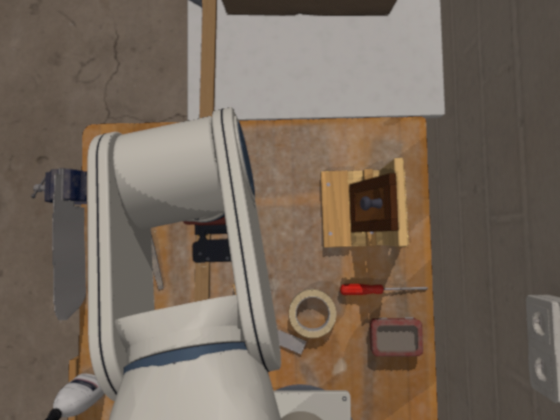

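View pics/s19f.png

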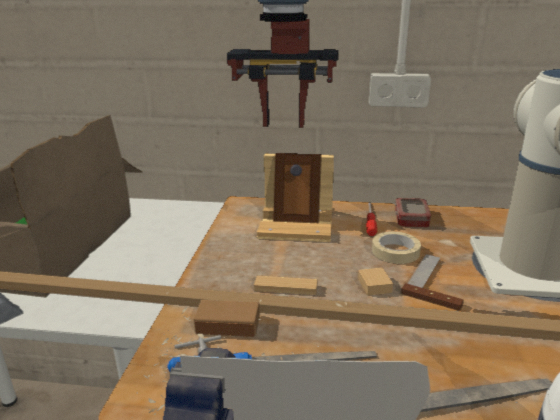

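```bash
python3 -c "
from h import *
meas([(214,20,-173),(487,24,-173),(203,425,-119),(473,437,-119),(208,220,-147),(480,220,-147),(336,122,-132)])
c,W=cloud('side');P=W[165:212,280:284].reshape(-1,3);Q=W[165:212,308:312].reshape(-1,3)
# face plane
m=W[158:216,278:316].reshape(-1,3);m=m[(m[:,1]>-180)]
for _ in range(4):
    A=np.c_[m[:,0]-505,m[:,2]-90,np.ones(len(m))];s=np.linalg.lstsq(A,m[:,1],rcond=None)[0];r=m[:,1]-A@s;m=m[abs(r)<2.2*r.std()]
print('y-slopes x,z',s*1000,r.std())
"
```

```text
214 20 [ 563.4 -173.   168.6]
487 24 [ 455.2 -173.   170.8]
203 425 [ 562.2 -119.    16. ]
473 437 [ 453.5 -119.    16.9]
208 220 [ 563.1 -147.    93.6]
480 220 [ 454.5 -147.    98.5]
336 122 [ 510.1 -132.   142.8]
y-slopes x,z [     12.7    -342.5 -147972.7] 2.7310410889455534
```

```bash
python3 -c "
from h import *
print(ctrl.close_job())"
```

```text
the job is handed in; nothing more can be done
None
```

The door is standing in the stand and resting on its own, and I handed the job in at about 19 s with the arm clear.

**How it was done:** With the fingers spread, I pushed the door square until its foot met the stop batten. I then levered the head up until the door stood upright. Gripping the knob, I leaned it back. It came to rest about 4 mm off-centre, so I lifted it about 5 mm by the knob, re-centred it, set it down and released it.

**Last checks, with the gripper well away:**
- **Lean:** the knob side faces out and the door leans back 19–20°, the angle expected with its foot on the channel floor and its back on the board's top edge. The front strip hides the foot itself, so I inferred its seating from the lean and from the head height (about 170 mm measured, 171 mm expected).
- **Centring:** the head is at x ≈ 509.3 against the stand's 510. The foot is at 507.9 against about 508.
- **Square:** the door's yaw slope is 0.013 against the stand's 0.019, a difference of less than half a degree and within the noise of the depth readings.
- **Bystanders:** the offcut and sanding block show where they were in the side view.

**Did not go cleanly:**
- The first sideways shift left the foot behind, which is why I re-centred it.
- The top and side cameras disagreed by a few millimetres, up to about 10 mm on the stand's front edge. I used the side view for the final centring.
- The highest force I read was 46 N at the wrist, from the fingers pressing on the door.

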